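# Hold the hidden bolt head while the nut runs up tight

## Robot

A 6-joint arm with a two-finger parallel gripper is mounted at the origin on a cart in front of the work surface, level with it; the furniture and walls round the work are solid. World frame = base frame: x ahead of the robot, y to its left, z up, the work surface at z = 0. Lengths are in m, angles in rad, forces in N, time in s.
With the tool pointing down it reaches from about 0.375 to 0.9 m from the base axis. Payload 3.1 kg.
Tool frame: the origin (TCP) lies where the fingers leave the gripper's body, on its centre line; the fingertips stand 73 mm ahead of it and the grasp point (between the pads) lies 54 mm ahead of it; z points along the fingers, y is the line along which they close (so a half turn about z gives the same grasp; the last joint's range is limited). The gripper opens to 85 mm and grips with 20 to 120 N. Pads are 22 mm wide; open, the fingers measure 114 mm over their backs; the gripper's body (76 mm by 85 mm) begins 54 mm behind the grasp point. The pads swing forward as they close: fully open they stand 13 mm farther back than shut.
Start: joints at [-1.466, 0.527, 1.433, -0, 1.181, -0.178], TCP at [0.175, -0.6, 0.304] pointing down, gripper open.
Joint ranges: [-3.08, 3.08], [-0.75, 2.2], [0.22, 2.44], [-1.43, 4.57], [0, 2.65], [-2.85, 2.85]. Speed limits (rad/s): [2.79, 2.79, 3.14, 3.14, 3.14, 3.14].

## Interface

Orientations are given as a unit quaternion [x, y, z, w].
In Python, from station import manip gives the robot as it stands.
- The arm moves only by the shell command python3 -m crank 'ROWS' [FORCE]. ROWS is JSON, a list of rows, each an object with "dp": the shift along the tool's x, y, z normalised to -1 to 1, where 1 is 50 cm, a list of three; "delta_rot": the turn, a rotation vector about the tool's x, y, z normalised to -1 to 1, where 1 is 2 pi rad, a list of three; "fingers": the opening, from -1 (shut) to 1 (fully open). A call has 1 to 12 rows; each row shifts and turns the commanded pose from where the row before left it, along the tool's axes as they then stand; what a row does not reach is not made up. A row lasts 1/12 s, in which the tool goes at most 41.7 mm and 7.16 degrees, less where a joint would pass 70% of its speed; a pose out of reach is approached as far as the arm can. A call with a number of a shift or a turn outside -1 to 1 is refused whole. A call with a gripper value outside its range is refused whole. The fingers move at their own pace and stop on an object; FORCE is the grip in N (left out, the last holds). Time passes only in rows, so rows that do not move let the fingers close. It gives the time, the measured TCP pose, the force, the opening and the grip force at its end, in the units of the state.
- manip.sense(): the state, without advancing time (a new reading comes with each control period).
- manip.snapshot(name): name is "side" or "top"; returns (picture, depth): 400x640x3 uint8, red, green, blue; 400x640 float32, m along the optical axis (not along the pixel's ray), 0 where there is no reading.
- manip.camera_model(name): a dict with "fx", "fy", "cx", "cy" (pixels), "origin" and "attitude" of the camera in the world. Camera axes: x right, y up, looking along -z (the intrinsics and any distortion apply to the point x, -y, -z); pixel columns grow to the right and rows downward; lengths in m; the calibration is good to about 2 mm. A picture is of the moment at which its call begins. camera_model takes no time and is no camera call.
- manip.sign_off(): hands the job in; it is judged then, once.
The state is a dict: "t": time; "q": joint angles; "qd": joint speeds; "tau": joint torques, N m; "tcp_pos": TCP position; "tool_rot": TCP orientation; "force": force on the tool from outside, world axes, zero at the start; "ft_torque": the same for the moment, N m; "finger_gap": opening from 0.0 (shut) to 1.0 (fully open); "gripper_force": force on a finger pad.
Only numpy, scipy, OpenCV 4.12 (cv2) and the standard library are available. Lean on these libraries where they do the work, as an engineer would, in place of code of your own. Each camera call takes 0.05 s, during which the arm holds its last target. There are 200 camera calls.

## Task

The slow nut runner in front of the clamp bracket is turning the nut, but the bolt spins round with it. Lift the loose cover off the top of the bracket and set it down gently, flat on the bare bench top; then reach down into the narrow gap behind the bracket's front upright, grip the hidden hex bolt head from both sides and hold it from turning until the nut has run up tight and stands still (up to about 10 s of holding). Finish while still gripping the head, and leave the dropper bottle, the petri dish and the pen where they are.

Things in the scene. Friction and masses are not known exactly. Their poses are not given: they have to be found in the camera images.
- bracket: Aluminium bracket fixed on the bench. Origin: base underside, straight below the bolt head; z up, x level along the bolt from nut (-x, robot's side) to head, y across. Base 12 mm thick, x -142 to 58, y -62 to 62 mm. Grey nut runner at x -136 to -74 mm, up to 124 mm high. Front upright at x -38 to -30 mm, rear one at 30 to 38 mm, 120 mm wide in y.
- gap_top (a point): Centre of the top of the gap between the two uprights, level with their upper edges, 130 mm above the bench and 30 mm straight above the bolt head. The gap is 60 mm wide (along the bracket's x), open at the top (once the cover is off) and at both y ends.
- cover: Loose steel cover lying squarely over both uprights, closing the gap; 0.25 kg; 88 mm in x, 110 in y, sheet top 11 mm up. Origin: centre of its underside, level with the lower edges of its two flanges (9 mm high, along x = +-42.5 mm); z up. On the bracket the flanges hang outside the uprights with 3 mm play: lift straight up. On the bench it stands on them.
- cover_grip (a point): Point on the black grip of the cover, 34 mm above the cover's origin. The grip is an upright block on the middle of the cover, 54 mm long in the cover's x, 14 mm thick in y, from 11 to 47 mm above the origin: pinch it across y.
- bolt_head (a point): Centre of the plain steel hex head in mid-gap, 100 mm above the bench, on the bolt's axis (bracket x). 30 mm across flats, 34.6 across corners, 20 mm thick in x, 20 mm clear of both uprights; a 22 mm round shank joins it to the front one. Turns slowly until held; fingers closing from both y sides turn it easily (0.06 N m) until its flats lie flush. Never moves along its axis.
- nut (a joint): Angle of the nut on the bracket's front (hex, 30 mm across flats), rad, growing clockwise seen from the robot; starts anywhere. The runner drives it with 0.3 N m from the start and never stops by itself: about 0.35 rad/s with the head free, 0.3 with the head held; it stands still only when tight with the head held.
- bolt (a joint): How far the nut is run up on the bolt, rad (turn of the nut relative to the bolt). Starts between 0 and 0.7, stays so while the bolt spins along, grows while the head is held, stops at 2.2 when tight; then the head must be held against 0.3 N m.
- dropper_bottle: Small brown dropper bottle with black teat, 33 mm across, 102 mm high, standing on the bench. Origin: centre of its underside. Leave it alone.
- petri_dish: Clear petri dish with lid, 58 mm across, 15 mm high, on the bench. Origin: centre of its underside. Leave it alone.
- pen: Capped pen lying flat on the bench, 148 mm long (along its own y), 9 mm wide. Origin: centre of its underside. Leave it alone.

How it is judged:
By the outcome, as a careful person would: the job done as asked, in the order asked, and still so for the second after the job is handed in, while the arm keeps its last pose, push and grip.
It also fails if it takes over 58 s, if anything falls off the work surface, if the arm or the gripper's body presses on something with over 40 N, if the wrist force passes 120 N, or if a joint passes its speed limit or range.

## Working session

There is one attempt and no reset: what is moved stays moved. The work goes in short steps, Python scripts to look and compute and a shell command to move; the robot and the scene stay as the last step left them, time stands still between calls to the robot, and variables do not carry over. Pictures are saved under pics/ and viewed, at most 10 in all, crops included, and the job is handed in when it is done.

```bash
ls; mkdir -p pics; python3 - <<'E'
from station import manip
import cv2,numpy as np
print(manip.sense())
for n in("top","side"):
    p,d=manip.snapshot(n); cv2.imwrite(f"pics/{n}0.png",p[:,:,::-1]); np.save(f"pics/{n}0.npy",d); print(n,manip.camera_model(n))
E
```

```text
pics
{'t': 0.0, 'q': array([-1.46548613e+00,  5.28454309e-01,  1.43392079e+00,  7.96731913e-06,
        1.18135192e+00, -1.78511058e-01]), 'qd': array([ 5.65692358e-05,  3.41033147e-05, -1.16156731e-03, -4.94753770e-04,
        9.17827795e-04,  5.79153284e-04]), 'tau': array([ 2.68511103e-04, -4.42349696e+01, -1.78027314e+01, -1.97132949e-04,
        8.37496365e-03, -1.98491148e-05]), 'tcp_pos': array([ 0.17497985, -0.59942371,  0.30293483]), 'tool_rot': array([ 9.89947225e-01,  1.41433210e-01,  4.27319538e-05, -1.06633442e-03]), 'force': array([-0.02967505, -0.66029959,  0.23708567]), 'ft_torque': array([ 0.00435766, -0.02991054, -0.02615185]), 'gripper_force': 0.0, 'finger_gap': 0.9987051204378365}
top {'fx': 508.97736568027295, 'fy': 508.97736568027295, 'cx': 312.10750272059414, 'cy': 205.4798444645872, 'origin': array([ 0.450877  , -0.24942456,  1.29274847]), 'attitude': array([ 0.04399166, -0.05136517, -0.70498972,  0.70598573])}
side {'fx': 363.59799713100756, 'fy': 363.59799713100756, 'cx': 326.325931889819, 'cy': 196.72913404399347, 'origin': array([ 0.47431503, -0.99056446,  0.55102871]), 'attitude': array([ 0.49106197, -0.03399107, -0.0814323 ,  0.86664383])}
```

View pics/top0.png

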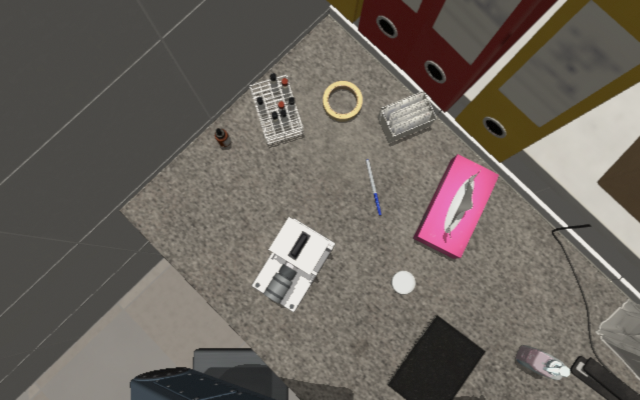

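View pics/side0.png

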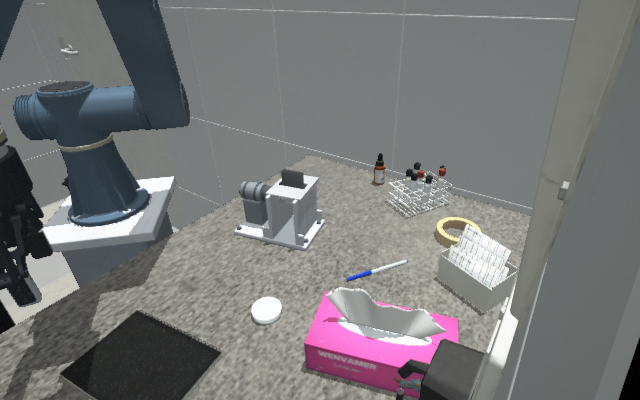

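The top view shows the cover with its black grip at about (299,244), the runner at (281,282), the dish at (403,282), the pen at (373,188) and the bottle at (222,138). The side view agrees. Next I'll measure from depth.

```bash
cat > h.py <<'E'
import numpy as np,cv2
from scipy.spatial.transform import Rotation as R
from station import manip
def cloud(n,d):
    c=manip.camera_model(n); v,u=np.mgrid[:d.shape[0],:d.shape[1]]
    P=np.stack([(u-c['cx'])/c['fx']*d,-(v-c['cy'])/c['fy']*d,-d],-1)
    W=P@R.from_quat(c['attitude']).as_matrix().T+c['origin']
    W[d==0]=np.nan
    return W
def rect(W,m):
    p=W[m]; r=cv2.minAreaRect((p[:,:2]*1000).astype(np.float32)); return len(p),np.round(r[0],1),np.round(r[1],1),round(r[2],1),np.round(np.median(p,0)*1000,1)
E
python3 - <<'E'
from h import *
for n,(u0,u1,v0,v1) in dict(top=(240,345,205,320),side=(225,335,150,255)).items():
    W=cloud(n,np.load(f'pics/{n}0.npy')); m=np.zeros(W.shape[:2],bool); m[v0:v1,u0:u1]=1
    z=W[...,2]
    print(n,'cover',rect(W,m&(abs(z-.132)<.005)),'\n grip',rect(W,m&(abs(z-.168)<.006)),'\n base',rect(W,m&(abs(z-.012)<.004)))
    print(np.histogram(z[m],bins=np.arange(-.01,.18,.01)))
W=cloud('top',np.load('pics/top0.npy'))
for k,u,v in(('bench',340,170),('pen',373,188),('pena',368,162),('penb',380,214),('dish',403,282),('bottle',222,135),('rack',275,110),('tape',342,84),('basket',408,118),('tissue',458,207),('c1',124,209),('c2',220,305),('c3',330,12),('pad',437,355),('b1',300,180),('b2',340,200)): print(k,np.round(W[v,u],3))
E
```

```text
top cover (1618, array([ 477.9, -215.4]), array([122.4, 172.5]), 58.8, array([ 515.3, -234.1,  133.3])) 
 grip (150, array([ 517. , -232.2]), array([13.9, 53.5]), 59.0, array([ 516.6, -232.3,  169. ])) 
 base (1265, array([ 487.7, -206.9]), array([252.4, 232.5]), 5.7, array([ 442.4, -213.3,   12.2]))
(array([3425, 4710, 1166,   11,   15,   29,    3,    2,    0,    2,    5,
         86,  378,  412, 1613,   11,    3,  103]), array([-0.01,  0.  ,  0.01,  0.02,  0.03,  0.04,  0.05,  0.06,  0.07,
        0.08,  0.09,  0.1 ,  0.11,  0.12,  0.13,  0.14,  0.15,  0.16,
        0.17]))
side cover (700, array([ 515.6, -238.4]), array([124.1,  90.5]), 59.4, array([ 514.8, -253.3,  132.8])) 
 grip (103, array([ 519.3, -232.9]), array([15.2, 52.4]), 58.1, array([ 518.3, -235.2,  167. ])) 
 base (1105, array([571.8, -40.3]), array([536.5, 206.3]), 62.2, array([ 490.6, -241.5,   11.7]))
(array([2374, 2018, 1159,  301,  299,  259,  236,  231,  225,  199,  249,
        283,  272,  222,  664,   83,   82,  121]), array([-0.01,  0.  ,  0.01,  0.02,  0.03,  0.04,  0.05,  0.06,  0.07,
        0.08,  0.09,  0.1 ,  0.11,  0.12,  0.13,  0.14,  0.15,  0.16,
        0.17]))
bench [ 0.719 -0.335  0.002]
pen [ 0.671 -0.419  0.005]
pena [ 0.739 -0.407  0.007]
penb [ 0.604 -0.435  0.009]
dish [ 0.433 -0.488  0.018]
bottle [ 0.789 -0.042  0.082]
rack [ 0.869 -0.167  0.032]
tape [ 0.943 -0.34   0.021]
basket [ 0.843 -0.504  0.052]
tissue [ 0.615 -0.618  0.065]
c1 [ 0.617  0.218 -0.002]
c2 [ 0.376 -0.033  0.   ]
c3 [ 1.145 -0.31   0.017]
pad [ 0.256 -0.569  0.011]
b1 [ 0.692 -0.232  0.004]
b2 [ 0.64  -0.334  0.004]
```

```bash
python3 -m crank '[{"dp":[0,0,0],"delta_rot":[0,0,0.0188],"fingers":1},{"dp":[0,0,0],"delta_rot":[0,0,0.0188],"fingers":1},{"dp":[0,0,0],"delta_rot":[0,0,0.0188],"fingers":1},{"dp":[0,0,0],"delta_rot":[0,0,0.0188],"fingers":1},{"dp":[0,0,0],"delta_rot":[0,0,0.0188],"fingers":1},{"dp":[0,0,0],"delta_rot":[0,0,0.0188],"fingers":1},{"dp":[0,0,0],"delta_rot":[0,0,0.0188],"fingers":1},{"dp":[0,0,0],"delta_rot":[0,0,0],"fingers":1}]' 60
cat >> h.py <<'E'
def go(target,yaw=-31.0):
    """remaining move to world TCP target in tool axes (normalised) and the rotvec, tool pointing down with tool x at yaw"""
    s=manip.sense(); M=R.from_quat(s['tool_rot']); T=R.from_euler('z',yaw,degrees=True)*R.from_euler('x',180,degrees=True)
    print('t',round(s['t'],2),'tcp',np.round(s['tcp_pos'],4),'dp',np.round(M.inv().apply(np.array(target)-s['tcp_pos'])/.5,4),'rot',np.round((M.inv()*T).as_rotvec()/2/np.pi,4),'F',np.round(s['force'],1),'gap',round(s['finger_gap'],3),'grip',round(float(s['gripper_force']),1))
E
python3 -c "
from h import *
go([.518,-.2325,.303])"
```

```text
t: 0.77
tcp_pos: [0.175, -0.5997, 0.3034]
tool_rot: [0.963, -0.269, -0.0, -0.001]
force: [-0.4, -0.6, 0.3]
finger_gap: 0.999
gripper_force: 0.0
t 0.77 tcp [ 0.175  -0.5997  0.3034] dp [ 0.2059 -0.9836  0.0015] rot [-0.0002  0.0001 -0.0006] F [-0.4 -0.6  0.3] gap 0.999 grip 0.0
```

```bash
python3 -m crank '[{"dp":[0.0165,-0.079,0],"delta_rot":[0,0,0],"fingers":1},{"dp":[0.0165,-0.079,0],"delta_rot":[0,0,0],"fingers":1},{"dp":[0.0165,-0.079,0],"delta_rot":[0,0,0],"fingers":1},{"dp":[0.0165,-0.079,0],"delta_rot":[0,0,0],"fingers":1},{"dp":[0.0165,-0.079,0],"delta_rot":[0,0,0],"fingers":1},{"dp":[0.0165,-0.079,0],"delta_rot":[0,0,0],"fingers":1},{"dp":[0.0165,-0.079,0],"delta_rot":[0,0,0],"fingers":1},{"dp":[0.0165,-0.079,0],"delta_rot":[0,0,0],"fingers":1},{"dp":[0.0165,-0.079,0],"delta_rot":[0,0,0],"fingers":1},{"dp":[0.0165,-0.079,0],"delta_rot":[0,0,0],"fingers":1},{"dp":[0.0165,-0.079,0],"delta_rot":[0,0,0],"fingers":1},{"dp":[0.0165,-0.079,0],"delta_rot":[0,0,0],"fingers":1}]' >/dev/null
python3 -m crank '[{"dp":[0.008,-0.0356,0],"delta_rot":[0,0,0],"fingers":1},{"dp":[0,0,0],"delta_rot":[0,0,0],"fingers":1},{"dp":[0,0,0],"delta_rot":[0,0,0],"fingers":1}]'
python3 -c "
from h import *
go([.518,-.2325,.210])"
```

```text
t: 2.02
tcp_pos: [0.5177, -0.2312, 0.3036]
tool_rot: [0.964, -0.266, -0.0, 0.0]
force: [-0.9, -1.1, 0.1]
finger_gap: 1.003
gripper_force: 0.0
t 2.02 tcp [ 0.5177 -0.2312  0.3036] dp [0.0021 0.0018 0.1872] rot [0.0001 0.0001 0.0005] F [-0.9 -1.1  0.1] gap 1.003 grip 0.0
```

```bash
python3 -m crank '[{"dp":[0.0021,0.0018,0.05],"delta_rot":[0,0,0.0005],"fingers":1},{"dp":[0,0,0.05],"delta_rot":[0,0,0],"fingers":1},{"dp":[0,0,0.045],"delta_rot":[0,0,0],"fingers":1},{"dp":[0,0,0.02],"delta_rot":[0,0,0],"fingers":1},{"dp":[0,0,0.02],"delta_rot":[0,0,0],"fingers":1},{"dp":[0,0,0],"delta_rot":[0,0,0],"fingers":0.2},{"dp":[0,0,0],"delta_rot":[0,0,0],"fingers":-0.2},{"dp":[0,0,0],"delta_rot":[0,0,0],"fingers":-1},{"dp":[0,0,0],"delta_rot":[0,0,0],"fingers":-1},{"dp":[0,0,0],"delta_rot":[0,0,0],"fingers":-1},{"dp":[0,0,0],"delta_rot":[0,0,0],"fingers":-1},{"dp":[0,0,0],"delta_rot":[0,0,0],"fingers":-1}]' 40
python3 -c "
from h import *
go([.518,-.2325,.210])"
```

```text
t: 3.02
tcp_pos: [0.5184, -0.2335, 0.2125]
tool_rot: [0.963, -0.27, 0.001, 0.0]
force: [-0.5, 0.9, 4.7]
finger_gap: 0.154
gripper_force: 39.9
t 3.02 tcp [ 0.5184 -0.2335  0.2125] dp [-0.0017 -0.0014  0.005 ] rot [-0.     -0.0003 -0.0008] F [-0.5  0.9  4.7] gap 0.154 grip 39.9
```

```bash
python3 -m crank '[{"dp":[0,0,-0.01],"delta_rot":[0,0,0],"fingers":-1},{"dp":[0,0,-0.015],"delta_rot":[0,0,0],"fingers":-1},{"dp":[0,0,-0.02],"delta_rot":[0,0,0],"fingers":-1},{"dp":[0,0,-0.03],"delta_rot":[0,0,0],"fingers":-1},{"dp":[0,0,-0.04],"delta_rot":[0,0,0],"fingers":-1},{"dp":[0,0,-0.03],"delta_rot":[0,0,0],"fingers":-1},{"dp":[0,0,-0.015],"delta_rot":[0,0,0],"fingers":-1},{"dp":[0,0,0],"delta_rot":[0,0,0],"fingers":-1}]' 60
python3 - <<'E'
from h import *
p,d=manip.snapshot('side'); cv2.imwrite('pics/s1.png',p[:,:,::-1])
go([.651,-.126,.293])
E
```

```text
t: 3.68
tcp_pos: [0.5185, -0.234, 0.2937]
tool_rot: [0.963, -0.27, 0.002, 0.001]
force: [-0.4, -0.2, -2.4]
finger_gap: 0.153
gripper_force: 58.4
t 3.73 tcp [ 0.5179 -0.2336  0.2923] dp [ 0.1157 -0.3221 -0.0012] rot [ 0.     -0.0003 -0.0008] F [-0.8 -0.3 -2.9] gap 0.153 grip 58.4
```

View pics/s1.png

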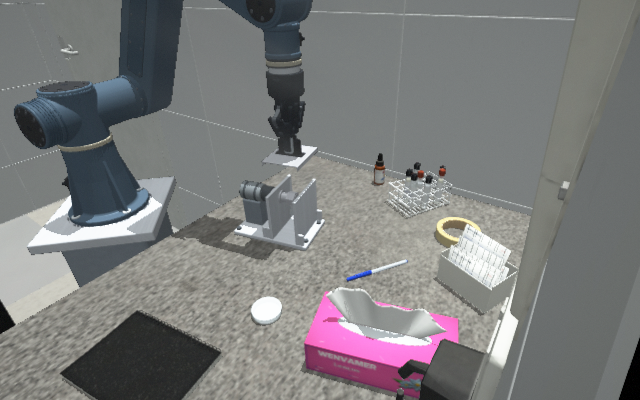

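The cover is held level in the gripper. The open gap shows the head at about (286,197), and nothing else has moved.

```bash
python3 -m crank '[{"dp":[0.01,-0.025,0],"delta_rot":[0,0,0],"fingers":-1},{"dp":[0.019,-0.052,0],"delta_rot":[0,0,0],"fingers":-1},{"dp":[0.019,-0.052,0],"delta_rot":[0,0,0],"fingers":-1},{"dp":[0.019,-0.052,0],"delta_rot":[0,0,0],"fingers":-1},{"dp":[0.019,-0.052,0],"delta_rot":[0,0,0],"fingers":-1},{"dp":[0.019,-0.052,0],"delta_rot":[0,0,0],"fingers":-1},{"dp":[0.01,-0.037,0.02],"delta_rot":[0,0,0],"fingers":-1},{"dp":[0,0,0.06],"delta_rot":[0,0,0],"fingers":-1},{"dp":[0,0,0.06],"delta_rot":[0,0,0],"fingers":-1},{"dp":[0,0,0.06],"delta_rot":[0,0,0],"fingers":-1},{"dp":[0,0,0.06],"delta_rot":[0,0,0],"fingers":-1},{"dp":[0,0,0.05],"delta_rot":[0,0,0],"fingers":-1}]'
python3 -m crank '[{"dp":[0,0,0.03],"delta_rot":[0,0,0],"fingers":-1},{"dp":[0,0,0],"delta_rot":[0,0,0],"fingers":-1},{"dp":[0,0,0],"delta_rot":[0,0,0],"fingers":-1}]'
python3 - <<'E'
from h import *
go([.651,-.126,.0915])
p,d=manip.snapshot('side'); cv2.imwrite('pics/s2.png',cv2.resize(p[100:260,200:480,::-1],None,fx=2.5,fy=2.5))
E
```

```text
t: 4.73
tcp_pos: [0.6494, -0.1243, 0.1324]
tool_rot: [0.963, -0.27, -0.002, -0.0]
force: [0.1, -0.5, -1.0]
finger_gap: 0.151
gripper_force: 58.7
t: 4.98
tcp_pos: [0.6498, -0.1248, 0.1192]
tool_rot: [0.963, -0.27, -0.002, -0.0]
force: [0.8, -0.5, -1.9]
finger_gap: 0.153
gripper_force: 58.6
t 4.98 tcp [ 0.6498 -0.1248  0.1192] dp [0.0036 0.0007 0.0553] rot [ 0.0001  0.0007 -0.0008] F [ 0.8 -0.5 -1.9] gap 0.153 grip 58.6
```

View pics/s2.png

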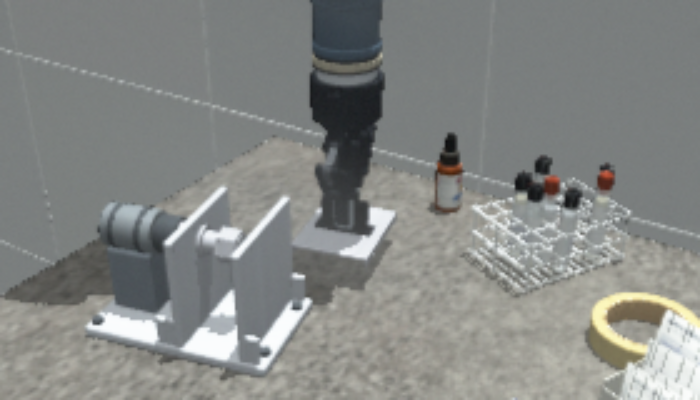

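The cover hangs level above bare bench, clear of the bottle and bracket. Now I'll lower it gently.

```bash
python3 -m crank '[{"dp":[0,0,0.015],"delta_rot":[0,0,0],"fingers":-1},{"dp":[0,0,0.015],"delta_rot":[0,0,0],"fingers":-1},{"dp":[0,0,0.008],"delta_rot":[0,0,0],"fingers":-1},{"dp":[0,0,0.006],"delta_rot":[0,0,0],"fingers":-1},{"dp":[0,0,0.004],"delta_rot":[0,0,0],"fingers":-1},{"dp":[0,0,0.003],"delta_rot":[0,0,0],"fingers":-1},{"dp":[0,0,0.001],"delta_rot":[0,0,0],"fingers":-1},{"dp":[0,0,0],"delta_rot":[0,0,0],"fingers":-1},{"dp":[0,0,0],"delta_rot":[0,0,0],"fingers":-1}]'
python3 -c "
from h import *
go([.651,-.126,.0915])"
```

```text
t: 5.78
tcp_pos: [0.6507, -0.1258, 0.0956]
tool_rot: [0.963, -0.27, 0.0, 0.0]
force: [-0.4, 0.6, -3.0]
finger_gap: 0.156
gripper_force: 58.7
t 5.78 tcp [ 0.6507 -0.1258  0.0956] dp [ 0.0007 -0.      0.0082] rot [-0.     -0.0001 -0.0008] F [-0.4  0.6 -3. ] gap 0.156 grip 58.7
```

```bash
python3 -m crank '[{"dp":[0,0,0.002],"delta_rot":[0,0,0],"fingers":-1},{"dp":[0,0,0.002],"delta_rot":[0,0,0],"fingers":-1},{"dp":[0,0,0.001],"delta_rot":[0,0,0],"fingers":-1},{"dp":[0,0,0.001],"delta_rot":[0,0,0],"fingers":-1},{"dp":[0,0,0],"delta_rot":[0,0,0],"fingers":-1},{"dp":[0,0,0],"delta_rot":[0,0,0],"fingers":-1}]'
python3 -m crank '[{"dp":[0,0,0.001],"delta_rot":[0,0,0],"fingers":-1},{"dp":[0,0,0.001],"delta_rot":[0,0,0],"fingers":-1},{"dp":[0,0,0],"delta_rot":[0,0,0],"fingers":-1},{"dp":[0,0,0],"delta_rot":[0,0,0],"fingers":-1}]'
python3 -c "
from h import *
go([.651,-.126,.0915])"
```

```text
t: 6.28
tcp_pos: [0.6505, -0.1258, 0.0924]
tool_rot: [0.963, -0.27, -0.0, 0.0]
force: [-0.4, 0.5, -2.7]
finger_gap: 0.152
gripper_force: 58.7
t: 6.62
tcp_pos: [0.6505, -0.1258, 0.0914]
tool_rot: [0.963, -0.27, -0.0, 0.0]
force: [-0.3, 0.1, -2.7]
finger_gap: 0.152
gripper_force: 58.7
t 6.62 tcp [ 0.6505 -0.1258  0.0914] dp [ 0.001  -0.0001 -0.0003] rot [ 0.      0.     -0.0008] F [-0.3  0.1 -2.7] gap 0.152 grip 58.7
```

```bash
python3 -m crank '[{"dp":[0,0,0.001],"delta_rot":[0,0,0],"fingers":-1},{"dp":[0,0,0.001],"delta_rot":[0,0,0],"fingers":-1},{"dp":[0,0,0.001],"delta_rot":[0,0,0],"fingers":-1},{"dp":[0,0,0],"delta_rot":[0,0,0],"fingers":-1},{"dp":[0,0,0],"delta_rot":[0,0,0],"fingers":-1}]'
```

```text
t: 7.03
tcp_pos: [0.6506, -0.1258, 0.0906]
tool_rot: [0.963, -0.27, 0.0, 0.0]
force: [-2.0, 0.1, 4.1]
finger_gap: 0.151
gripper_force: 59.6
```

```bash
python3 -m crank '[{"dp":[0,0,0],"delta_rot":[0,0,0],"fingers":-0.6},{"dp":[0,0,0],"delta_rot":[0,0,0],"fingers":-0.4},{"dp":[0,0,0],"delta_rot":[0,0,0],"fingers":0},{"dp":[0,0,0],"delta_rot":[0,0,0],"fingers":0.4},{"dp":[0,0,0],"delta_rot":[0,0,0],"fingers":0.4},{"dp":[0,0,-0.02],"delta_rot":[0,0,0],"fingers":0.6},{"dp":[0,0,-0.05],"delta_rot":[0,0,0],"fingers":1},{"dp":[0,0,-0.08],"delta_rot":[0,0,0],"fingers":1},{"dp":[0,0,-0.08],"delta_rot":[0,0,0],"fingers":1},{"dp":[0,0,-0.08],"delta_rot":[0,0,0],"fingers":1},{"dp":[0,0,-0.07],"delta_rot":[0,0,0],"fingers":1},{"dp":[0,0,0],"delta_rot":[0,0,0],"fingers":1}]'
python3 - <<'E'
from h import *
go([.518,-.2325,.280])
p,d=manip.snapshot('side'); cv2.imwrite('pics/s3.png',cv2.resize(p[100:260,200:480,::-1],None,fx=2.5,fy=2.5))
W=cloud('side',d); z=W[...,2]; m=np.zeros(z.shape,bool); m[120:225,310:375]=1
print(rect(W,m&(abs(z-.011)<.004)))
m=np.zeros(z.shape,bool); m[160:260,225:335]=1
for k in (slice(60,130),):
    print(rect(W,m&(abs(z-.130)<.003)))
p,d=manip.snapshot('top'); W=cloud('top',d); z=W[...,2]; cv2.imwrite('pics/t3.png',cv2.resize(p[180:330,220:370,::-1],None,fx=4,fy=4))
m=np.zeros(z.shape,bool); m[205:320,240:345]=1
print(rect(W,m&(abs(z-.130)<.004)))
E
```

```text
t: 8.03
tcp_pos: [0.6543, -0.1269, 0.29]
tool_rot: [0.963, -0.27, 0.009, 0.001]
force: [1.2, -0.4, 0.8]
finger_gap: 0.998
gripper_force: 0.0
t 8.03 tcp [ 0.6543 -0.1269  0.29  ] dp [-0.1236  0.322   0.0168] rot [-0.0005 -0.0028 -0.0008] F [ 1.2 -0.4  0.8] gap 0.998 grip 0.0
(646, array([693.7, -14.5]), array([470. , 208.1]), 83.1, array([ 650.6, -139.4,   11.1]))
(199, array([ 514.6, -238.2]), array([119.8,  76.7]), 59.3, array([ 513.9, -243.4,  129.4]))
(352, array([ 476.4, -217. ]), array([118. , 160.5]), 58.8, array([ 510.9, -236.1,  129.8]))
```

View pics/s3.png

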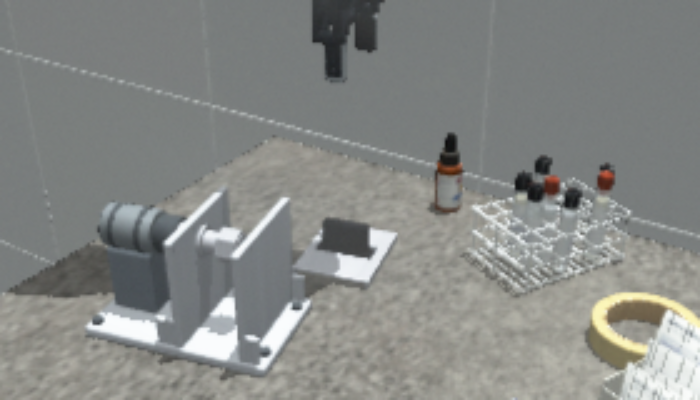

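View pics/t3.png

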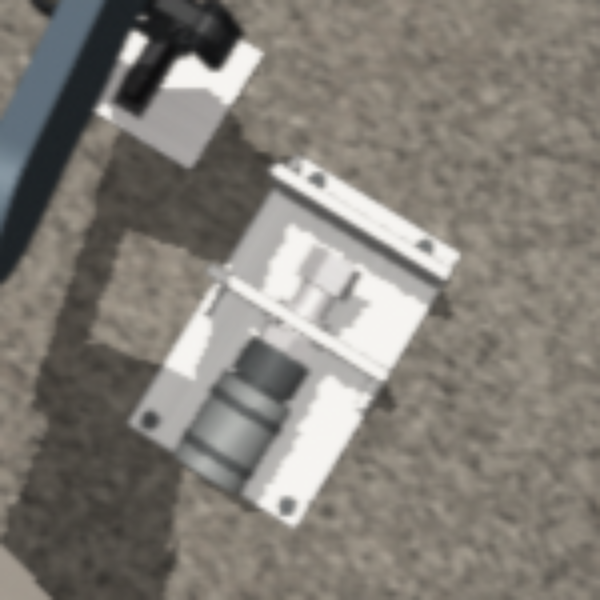

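The cover stands flat on the bench and the gap is clear, with the head at about (302,248) in the top picture. Next I'll pin down the bracket centre and the head position.

```bash
python3 - <<'E'
from h import *
x=np.array([.857,-.515]);y=np.array([.515,.857]);o=np.array([.516,-.235])
for n,(u0,u1,v0,v1) in dict(top=(240,345,205,320),side=(225,335,160,255)).items():
    p,d=manip.snapshot(n); W=cloud(n,d); z=W[...,2]; A=(W[...,:2]-o)@x*1e3; B=(W[...,:2]-o)@y*1e3
    r=np.zeros(z.shape,bool); r[v0:v1,u0:u1]=1
    pc=lambda m:(m.sum(),'x',np.round(np.percentile(A[m],[1,10,50,90,99]),1),'y',np.round(np.percentile(B[m],[1,10,50,90,99]),1),'z',np.round(np.percentile(z[m],[5,50,95])*1e3,1))
    for k,m in dict(front=r&(abs(z-.130)<.005)&(abs(A+34)<10),rear=r&(abs(z-.13)<.005)&(abs(A-34)<10),head=r&(z>.085)&(z<.123)&(abs(A)<16)&(abs(B)<30),base=r&(abs(z-.012)<.003)&(abs(B)<75)&(A>-155)&(A<70)).items(): print(n,k,*pc(m))
E
```

```text
top front 178 x [-39.1 -38.2 -35.1 -31.9 -31. ] y [-62.6 -52.2  -4.5  42.7  52.7] z [126.6 130.2 133.2]
top rear 182 x [28.6 29.5 32.7 35.8 36.9] y [-63.2 -52.9  -4.9  42.5  52.9] z [126.3 130.  133.7]
top head 152 x [-15.7 -12.5  -2.6   7.1   9.2] y [-21.2 -18.   -5.6   7.5  11.3] z [100.5 112.6 118.6]
top base 1811 x [-140.7 -120.7  -43.9   27.    55.7] y [-65.5 -57.  -18.8  47.2  56.3] z [ 9.5 12.3 14.7]
side front 118 x [-37.6 -36.3 -32.  -29.4 -28.1] y [-62.9 -55.1  -8.4  41.7  53.2] z [125.8 129.1 130.9]
side rear 120 x [30.7 32.  36.1 38.5 39.3] y [-63.3 -57.4 -13.2  37.7  51.4] z [125.5 129.3 130.7]
side head 129 x [-15.3  -8.8   0.5  10.6  11.8] y [-21.3 -18.5 -13.9   0.1   7.4] z [ 95.4 108.8 115.7]
side base 986 x [-138.5 -116.3  -19.6   51.8   58.3] y [-66.  -62.7 -34.6  14.9  49.4] z [ 9.7 11.6 13.8]
```

```bash
python3 -c "
from h import *
go([.5135,-.2392,.280])"
python3 -m crank '[{"dp":[-0.008,0.025,0],"delta_rot":[0,0,0],"fingers":1},{"dp":[-0.02,0.055,0],"delta_rot":[0,0,0],"fingers":1},{"dp":[-0.02,0.055,0],"delta_rot":[0,0,0],"fingers":1},{"dp":[-0.02,0.055,0],"delta_rot":[0,0,0],"fingers":1},{"dp":[-0.02,0.055,0],"delta_rot":[0,0,0],"fingers":1},{"dp":[-0.02,0.055,0],"delta_rot":[0,0,0],"fingers":1},{"dp":[-0.012,0.028,0],"delta_rot":[0,0,0],"fingers":1},{"dp":[0,0,0],"delta_rot":[0,0,0],"fingers":1},{"dp":[0,0,0],"delta_rot":[0,0,0],"fingers":1},{"dp":[0,0,0],"delta_rot":[0,0,0],"fingers":1}]'
python3 -c "
from h import *
go([.5135,-.2392,.151])"
```

```text
t 8.23 tcp [ 0.6497 -0.1254  0.2793] dp [-0.1146  0.3359 -0.0011] rot [ 0.0001  0.0003 -0.0008] F [-0.7 -0.3 -0.6] gap 1.0 grip 0.0
t: 9.07
tcp_pos: [0.514, -0.2346, 0.2791]
tool_rot: [0.963, -0.27, -0.001, -0.0]
force: [0.3, -0.6, -0.5]
finger_gap: 0.997
gripper_force: 0.0
t 9.07 tcp [ 0.514  -0.2346  0.2791] dp [0.0044 0.0085 0.2562] rot [-0.0001  0.0002 -0.0009] F [ 0.3 -0.6 -0.5] gap 0.997 grip 0.0
```

```bash
python3 -m crank '[{"dp":[0.0044,0.0085,0],"delta_rot":[0,0,0],"fingers":1},{"dp":[0,0,0.04],"delta_rot":[0,0,0],"fingers":1},{"dp":[0,0,0.05],"delta_rot":[0,0,0],"fingers":1},{"dp":[0,0,0.04],"delta_rot":[0,0,0],"fingers":1},{"dp":[0,0,0.03],"delta_rot":[0,0,0],"fingers":1},{"dp":[0,0,0],"delta_rot":[0,0,0],"fingers":1},{"dp":[0,0,0],"delta_rot":[0,0,0],"fingers":1}]'
python3 - <<'E'
from h import *
go([.5135,-.2392,.151])
p,d=manip.snapshot('side'); cv2.imwrite('pics/s4.png',cv2.resize(p[120:260,210:350,::-1],None,fx=4,fy=4))
E
```

```text
t: 9.65
tcp_pos: [0.5141, -0.239, 0.1991]
tool_rot: [0.963, -0.269, -0.001, -0.0]
force: [1.2, -0.6, 0.3]
finger_gap: 0.999
gripper_force: 0.0
t 9.65 tcp [ 0.5141 -0.239   0.1991] dp [-0.0006  0.001   0.0963] rot [-0.      0.0003 -0.0006] F [ 1.2 -0.6  0.3] gap 0.999 grip 0.0
```

View pics/s4.png

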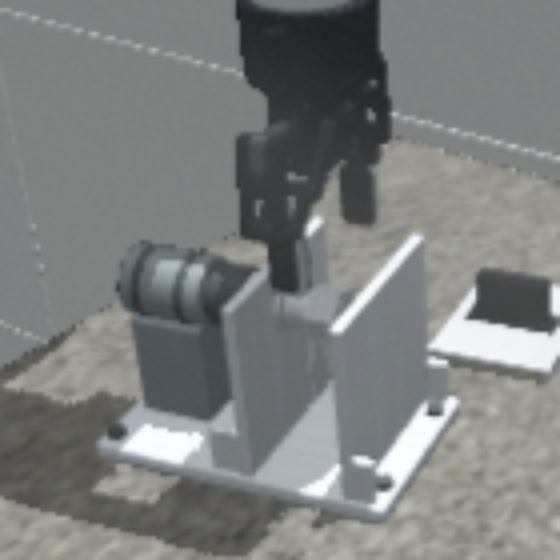

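The near finger, with its tip at (285,290), is entering between the uprights. The far finger is symmetric, so I'll keep descending.

```bash
python3 -m crank '[{"dp":[0,0.001,0.02],"delta_rot":[0,0,0],"fingers":1},{"dp":[0,0,0.025],"delta_rot":[0,0,0],"fingers":1},{"dp":[0,0,0.025],"delta_rot":[0,0,0],"fingers":1},{"dp":[0,0,0.02],"delta_rot":[0,0,0],"fingers":1},{"dp":[0,0,0.006],"delta_rot":[0,0,0],"fingers":1},{"dp":[0,0,0],"delta_rot":[0,0,0],"fingers":1},{"dp":[0,0,0],"delta_rot":[0,0,0],"fingers":1}]'
python3 -c "
from h import *
go([.5135,-.2392,.151])"
```

```text
t: 10.28
tcp_pos: [0.5138, -0.2401, 0.1522]
tool_rot: [0.963, -0.27, 0.0, 0.0]
force: [-0.2, -0.7, 0.2]
finger_gap: 1.001
gripper_force: 0.0
t 10.28 tcp [ 0.5138 -0.2401  0.1522] dp [-0.0014 -0.0012  0.0024] rot [ 0.     -0.0001 -0.0008] F [-0.2 -0.7  0.2] gap 1.001 grip 0.0
```

```bash
python3 -m crank '[{"dp":[0,-0.001,0.001],"delta_rot":[0,0,0],"fingers":0.3},{"dp":[0,0,0],"delta_rot":[0,0,0],"fingers":0},{"dp":[0,0,0],"delta_rot":[0,0,0],"fingers":-0.1},{"dp":[0,0,0],"delta_rot":[0,0,0],"fingers":-0.2},{"dp":[0,0,0],"delta_rot":[0,0,0],"fingers":-0.4},{"dp":[0,0,0],"delta_rot":[0,0,0],"fingers":-1},{"dp":[0,0,0],"delta_rot":[0,0,0],"fingers":-1},{"dp":[0,0,0],"delta_rot":[0,0,0],"fingers":-1},{"dp":[0,0,0],"delta_rot":[0,0,0],"fingers":-1}]' 40
python3 -m crank '[{"dp":[0,0,0],"delta_rot":[0,0,0],"fingers":-1},{"dp":[0,0,0],"delta_rot":[0,0,0],"fingers":-1},{"dp":[0,0,0],"delta_rot":[0,0,0],"fingers":-1},{"dp":[0,0,0],"delta_rot":[0,0,0],"fingers":-1}]' 80
python3 -c "
from h import *
go([.5135,-.2392,.151]);print(manip.sense()['ft_torque'])"
```

```text
t: 11.03
tcp_pos: [0.5145, -0.2387, 0.1521]
tool_rot: [0.963, -0.27, 0.001, -0.001]
force: [2.4, 4.9, 4.2]
finger_gap: 0.381
gripper_force: 39.5
t: 11.37
tcp_pos: [0.5145, -0.2387, 0.1523]
tool_rot: [0.963, -0.27, 0.001, -0.001]
force: [1.3, 5.6, 4.1]
finger_gap: 0.372
gripper_force: 78.6
t 11.37 tcp [ 0.5145 -0.2387  0.1523] dp [-0.0011  0.0019  0.0026] rot [-0.0003 -0.0002 -0.0009] F [1.3 5.6 4.1] gap 0.372 grip 78.6
[ 0.77739571 -0.39078743 -0.05465537]
```

```bash
Z='see rows'; python3 -m crank '[{"dp":[0,0,0],"delta_rot":[0,0,0],"fingers":-1},{"dp":[0,0,0],"delta_rot":[0,0,0],"fingers":-1},{"dp":[0,0,0],"delta_rot":[0,0,0],"fingers":-1},{"dp":[0,0,0],"delta_rot":[0,0,0],"fingers":-1},{"dp":[0,0,0],"delta_rot":[0,0,0],"fingers":-1},{"dp":[0,0,0],"delta_rot":[0,0,0],"fingers":-1},{"dp":[0,0,0],"delta_rot":[0,0,0],"fingers":-1},{"dp":[0,0,0],"delta_rot":[0,0,0],"fingers":-1},{"dp":[0,0,0],"delta_rot":[0,0,0],"fingers":-1},{"dp":[0,0,0],"delta_rot":[0,0,0],"fingers":-1},{"dp":[0,0,0],"delta_rot":[0,0,0],"fingers":-1},{"dp":[0,0,0],"delta_rot":[0,0,0],"fingers":-1}]' 90
python3 - <<'E'
from h import *
go([.5135,-.2392,.151]);s=manip.sense();T=s['ft_torque'];print(T)
x=np.array([.857,-.515,0]);print('Mx',T@x,'Fy',s['force']@[.515,.857,0])
p,d=manip.snapshot('side'); cv2.imwrite('pics/s5.png',cv2.resize(p[140:240,230:330,::-1],None,fx=5.5,fy=5.5)); np.save('pics/s5.npy',p)
E
```

```text
t: 12.37
tcp_pos: [0.5145, -0.2387, 0.1523]
tool_rot: [0.963, -0.27, 0.001, -0.001]
force: [1.7, 4.9, 5.0]
finger_gap: 0.367
gripper_force: 88.5
t 12.37 tcp [ 0.5145 -0.2387  0.1523] dp [-0.0011  0.0019  0.0026] rot [-0.0003 -0.0002 -0.0009] F [1.7 4.9 5. ] gap 0.367 grip 88.5
[ 0.79112829 -0.34399995 -0.05327901]
Mx 0.8551569198347221 Fy 5.09387350407473
```

View pics/s5.png

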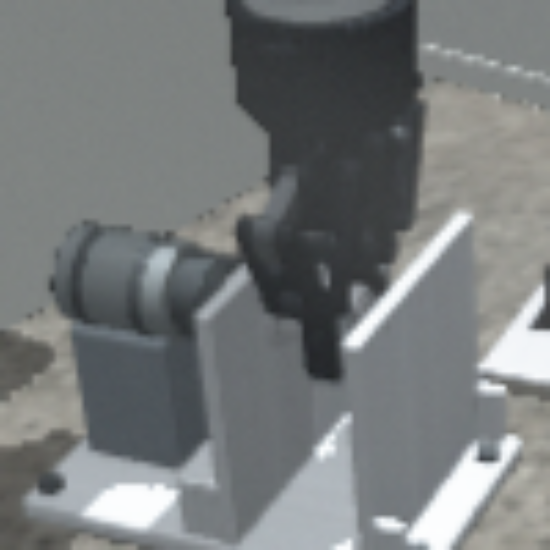

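The near pad lies on the head in the gap, with the body clear of the uprights. I'll hold here and take frames to watch the nut and coupling.

```bash
cat >> h.py <<'E'
def watch(k):
    s=manip.sense(); f=np.mean([manip.snapshot('side')[0][165:205,238:275].astype(float) for _ in range(3)],0)
    g=np.mean([manip.snapshot('top')[0][225:300,255:320].astype(float) for _ in range(3)],0)
    np.savez(f'pics/w{k}.npz',f=f,g=g); print(k,round(s['t'],2),'gap',round(s['finger_gap'],4),'grip',round(float(s['gripper_force']),1),'Mx',round(s['ft_torque']@[.857,-.515,0],3),'F',np.round(s['force'],1))
    if k:
        o=np.load(f'pics/w{k-1}.npz'); 
        for n,a,b in(('side',f,o['f']),('top',g,o['g'])):
            e=abs(a-b).max(2); print(n,'diff px>15:',(e>15).sum(),'max',e.max(),'at',np.unravel_index(e.argmax(),e.shape))
E
python3 -c "
from h import *
watch(0)"
python3 -m crank '[{"dp":[0,0,0],"delta_rot":[0,0,0],"fingers":-1},{"dp":[0,0,0],"delta_rot":[0,0,0],"fingers":-1},{"dp":[0,0,0],"delta_rot":[0,0,0],"fingers":-1},{"dp":[0,0,0],"delta_rot":[0,0,0],"fingers":-1},{"dp":[0,0,0],"delta_rot":[0,0,0],"fingers":-1},{"dp":[0,0,0],"delta_rot":[0,0,0],"fingers":-1},{"dp":[0,0,0],"delta_rot":[0,0,0],"fingers":-1},{"dp":[0,0,0],"delta_rot":[0,0,0],"fingers":-1},{"dp":[0,0,0],"delta_rot":[0,0,0],"fingers":-1},{"dp":[0,0,0],"delta_rot":[0,0,0],"fingers":-1},{"dp":[0,0,0],"delta_rot":[0,0,0],"fingers":-1},{"dp":[0,0,0],"delta_rot":[0,0,0],"fingers":-1}]' 100 >/dev/null
python3 -c "
from h import *
watch(1)"
python3 -m crank '[{"dp":[0,0,0],"delta_rot":[0,0,0],"fingers":-1},{"dp":[0,0,0],"delta_rot":[0,0,0],"fingers":-1},{"dp":[0,0,0],"delta_rot":[0,0,0],"fingers":-1},{"dp":[0,0,0],"delta_rot":[0,0,0],"fingers":-1},{"dp":[0,0,0],"delta_rot":[0,0,0],"fingers":-1},{"dp":[0,0,0],"delta_rot":[0,0,0],"fingers":-1},{"dp":[0,0,0],"delta_rot":[0,0,0],"fingers":-1},{"dp":[0,0,0],"delta_rot":[0,0,0],"fingers":-1},{"dp":[0,0,0],"delta_rot":[0,0,0],"fingers":-1},{"dp":[0,0,0],"delta_rot":[0,0,0],"fingers":-1},{"dp":[0,0,0],"delta_rot":[0,0,0],"fingers":-1},{"dp":[0,0,0],"delta_rot":[0,0,0],"fingers":-1}]' >/dev/null
python3 -c "
from h import *
watch(2)"
```

```text
0 12.42 gap 0.3711 grip 88.5 Mx 0.837 F [2.3 4.1 6.5]
1 13.72 gap 0.3615 grip 98.3 Mx 0.907 F [1.9 5.2 6.4]
side diff px>15: 5 max 51.999999999999986 at (np.int64(23), np.int64(35))
top diff px>15: 72 max 55.66666666666666 at (np.int64(39), np.int64(34))
2 15.02 gap 0.368 grip 98.3 Mx 0.861 F [2.8 5.1 5.6]
side diff px>15: 6 max 62.33333333333333 at (np.int64(23), np.int64(35))
top diff px>15: 5 max 20.333333333333343 at (np.int64(38), np.int64(30))
```

```bash
python3 -m crank '[{"dp":[0,0,0],"delta_rot":[0,0,0],"fingers":-1},{"dp":[0,0,0],"delta_rot":[0,0,0],"fingers":-1},{"dp":[0,0,0],"delta_rot":[0,0,0],"fingers":-1},{"dp":[0,0,0],"delta_rot":[0,0,0],"fingers":-1},{"dp":[0,0,0],"delta_rot":[0,0,0],"fingers":-1},{"dp":[0,0,0],"delta_rot":[0,0,0],"fingers":-1},{"dp":[0,0,0],"delta_rot":[0,0,0],"fingers":-1},{"dp":[0,0,0],"delta_rot":[0,0,0],"fingers":-1},{"dp":[0,0,0],"delta_rot":[0,0,0],"fingers":-1},{"dp":[0,0,0],"delta_rot":[0,0,0],"fingers":-1},{"dp":[0,0,0],"delta_rot":[0,0,0],"fingers":-1},{"dp":[0,0,0],"delta_rot":[0,0,0],"fingers":-1}]' >/dev/null
python3 -c "
from h import *
watch(3)"
python3 -m crank '[{"dp":[0,0,0],"delta_rot":[0,0,0],"fingers":-1},{"dp":[0,0,0],"delta_rot":[0,0,0],"fingers":-1},{"dp":[0,0,0],"delta_rot":[0,0,0],"fingers":-1},{"dp":[0,0,0],"delta_rot":[0,0,0],"fingers":-1},{"dp":[0,0,0],"delta_rot":[0,0,0],"fingers":-1},{"dp":[0,0,0],"delta_rot":[0,0,0],"fingers":-1},{"dp":[0,0,0],"delta_rot":[0,0,0],"fingers":-1},{"dp":[0,0,0],"delta_rot":[0,0,0],"fingers":-1},{"dp":[0,0,0],"delta_rot":[0,0,0],"fingers":-1},{"dp":[0,0,0],"delta_rot":[0,0,0],"fingers":-1},{"dp":[0,0,0],"delta_rot":[0,0,0],"fingers":-1},{"dp":[0,0,0],"delta_rot":[0,0,0],"fingers":-1}]' >/dev/null
python3 -c "
from h import *
watch(4)"
python3 -m crank '[{"dp":[0,0,0],"delta_rot":[0,0,0],"fingers":-1},{"dp":[0,0,0],"delta_rot":[0,0,0],"fingers":-1},{"dp":[0,0,0],"delta_rot":[0,0,0],"fingers":-1},{"dp":[0,0,0],"delta_rot":[0,0,0],"fingers":-1},{"dp":[0,0,0],"delta_rot":[0,0,0],"fingers":-1},{"dp":[0,0,0],"delta_rot":[0,0,0],"fingers":-1},{"dp":[0,0,0],"delta_rot":[0,0,0],"fingers":-1},{"dp":[0,0,0],"delta_rot":[0,0,0],"fingers":-1},{"dp":[0,0,0],"delta_rot":[0,0,0],"fingers":-1},{"dp":[0,0,0],"delta_rot":[0,0,0],"fingers":-1},{"dp":[0,0,0],"delta_rot":[0,0,0],"fingers":-1},{"dp":[0,0,0],"delta_rot":[0,0,0],"fingers":-1}]' >/dev/null
python3 -c "
from h import *
watch(5)"
python3 -m crank '[{"dp":[0,0,0],"delta_rot":[0,0,0],"fingers":-1},{"dp":[0,0,0],"delta_rot":[0,0,0],"fingers":-1},{"dp":[0,0,0],"delta_rot":[0,0,0],"fingers":-1},{"dp":[0,0,0],"delta_rot":[0,0,0],"fingers":-1},{"dp":[0,0,0],"delta_rot":[0,0,0],"fingers":-1},{"dp":[0,0,0],"delta_rot":[0,0,0],"fingers":-1},{"dp":[0,0,0],"delta_rot":[0,0,0],"fingers":-1},{"dp":[0,0,0],"delta_rot":[0,0,0],"fingers":-1},{"dp":[0,0,0],"delta_rot":[0,0,0],"fingers":-1},{"dp":[0,0,0],"delta_rot":[0,0,0],"fingers":-1},{"dp":[0,0,0],"delta_rot":[0,0,0],"fingers":-1},{"dp":[0,0,0],"delta_rot":[0,0,0],"fingers":-1}]' >/dev/null
python3 -c "
from h import *
watch(6)"
python3 -m crank '[{"dp":[0,0,0],"delta_rot":[0,0,0],"fingers":-1},{"dp":[0,0,0],"delta_rot":[0,0,0],"fingers":-1},{"dp":[0,0,0],"delta_rot":[0,0,0],"fingers":-1},{"dp":[0,0,0],"delta_rot":[0,0,0],"fingers":-1},{"dp":[0,0,0],"delta_rot":[0,0,0],"fingers":-1},{"dp":[0,0,0],"delta_rot":[0,0,0],"fingers":-1},{"dp":[0,0,0],"delta_rot":[0,0,0],"fingers":-1},{"dp":[0,0,0],"delta_rot":[0,0,0],"fingers":-1},{"dp":[0,0,0],"delta_rot":[0,0,0],"fingers":-1},{"dp":[0,0,0],"delta_rot":[0,0,0],"fingers":-1},{"dp":[0,0,0],"delta_rot":[0,0,0],"fingers":-1},{"dp":[0,0,0],"delta_rot":[0,0,0],"fingers":-1}]' >/dev/null
python3 -c "
from h import *
watch(7)"
```

```text
3 16.32 gap 0.3657 grip 98.3 Mx 0.802 F [2.4 3.9 6.4]
side diff px>15: 4 max 37.0 at (np.int64(24), np.int64(34))
top diff px>15: 67 max 51.66666666666666 at (np.int64(42), np.int64(38))
4 17.62 gap 0.3666 grip 98.3 Mx 1.028 F [2.  4.2 6. ]
side diff px>15: 4 max 42.66666666666667 at (np.int64(23), np.int64(35))
top diff px>15: 42 max 42.33333333333333 at (np.int64(40), np.int64(33))
5 18.92 gap 0.3606 grip 98.3 Mx 1.038 F [3.1 4.6 5.9]
side diff px>15: 0 max 3.3333333333333286 at (np.int64(34), np.int64(19))
top diff px>15: 0 max 2.0 at (np.int64(60), np.int64(28))
6 20.22 gap 0.3677 grip 98.3 Mx 1.079 F [2.2 4.  7.2]
side diff px>15: 0 max 2.6666666666666714 at (np.int64(28), np.int64(20))
top diff px>15: 0 max 1.6666666666666714 at (np.int64(42), np.int64(30))
7 21.52 gap 0.3597 grip 98.3 Mx 1.017 F [1.8 4.8 5.4]
side diff px>15: 0 max 3.3333333333333286 at (np.int64(37), np.int64(22))
top diff px>15: 0 max 1.6666666666666714 at (np.int64(73), np.int64(20))
```

The nut moved until about 17.6 s and has stood still in every frame since. The reaction moment also stepped up to a steady value. The grip is still on, so I'm handing in.

```bash
python3 -c "
from station import manip
print(manip.sign_off())"
```

```text
the job is handed in; nothing more can be done
None
```

The cover is lying flat on the bare bench, the nut has run up tight and stood still for about 4 s, and I handed the job in at 21.5 s with the gripper still on the bolt head; the bottle, dish and pen were not touched.

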